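# Pack a spare bearing into an airtight pail

### The arm

A 6-joint arm with a two-finger parallel gripper is mounted at the origin on the work surface. World frame = base frame: x ahead of the robot, y to its left, z up, the work surface at z = 0. Lengths are in mm, angles in rad, forces in N, time in s.
With the tool pointing down it reaches from about 300 to 775 mm from the base axis. Payload 14.6 kg.
Tool frame: the origin (TCP) lies at the very end of the fingers, on their centre line; the grasp point (between the pads) lies 19 mm behind it (pinch_z is the distance from the TCP to the grasp point, in mm); x points along the fingers, z is the direction in which the jaws open and shut, and the axes are right-handed (so a half turn about x gives the same grasp; the last joint's range is limited). The gripper opens to 94 mm and grips with 3 to 60 N. Pads are 16 mm wide; open, the fingers measure 119 mm over their backs; the gripper's body (75 mm by 177 mm) begins 78 mm behind the grasp point.
Start: joints at [1.12, 0.3, 1.521, -0, 1.321, -0.067], TCP at [205.942, 509.977, 165.646] pointing down, gripper open.
Joint ranges: [-3.03, 3.03], [-0.79, 2.21], [0.23, 2.52], [-1.04, 4.18], [0, 3.07], [-2.55, 2.55]. Speed limits (rad/s): [2.22, 2.22, 2.57, 3.14, 3.14, 3.14].

### API

Orientations are given as [roll, pitch, yaw] about the fixed x, y, z axes, in that order (R = Rz(yaw) Ry(pitch) Rx(roll)).
In Python, from cell import read_state, camera, sign_off, pinch_z gives the robot as it stands. The module is installed in compiled form; this text tells all that it offers.
- The arm moves only by the tool arm_command, never from a script. Its argument "series" is a list of rows, each a list of 3 entries, a list of its own where there are three numbers: the finger opening in mm, from 0 to 94, then the shift along the tool's x, y, z in mm, then the turn about the tool's x in degrees. A call has 1 to 12 rows; each row is the pose to reach, as a shift and turn from the pose measured when the call began, along the tool's axes at that moment; what a row does not reach only later rows make up. A row lasts 1/8 s, in which the tool goes at most 62.5 mm and 10.7 degrees, less where a joint would pass 70% of its speed; a pose out of reach is approached as far as the arm can. A call with a gripper value outside its range is refused whole. The fingers move at their own pace and stop on an object; "newtons" is the grip in N (left out, the last holds). Time passes only in rows, so rows that repeat a pose let the fingers close. It gives the time, the measured TCP pose, the force and the opening at its end, in the units of the state.
- read_state(): the state, without advancing time (a new reading comes with each control period).
- camera(name): name is "scene" or "top" or "wrist"; returns a dict with "pixels" (384x512x3 uint8, red, green, blue), "range_z" (384x512 float32, mm along the optical axis (not along the pixel's ray), 0 where there is no reading), "fov_y" (degrees; the focal length in pixels is half the picture's height over the tangent of half this angle, whatever the lens; pixels are square), "cx", "cy" (the principal point, pixels), "R" (3x3) and "t" (3): a world point X has camera coordinates R X + t. Camera axes: x right, y down, z forward; pixel columns grow to the right and rows downward; lengths in mm; the calibration is good to about 2 mm. The wrist camera is an equidistant fisheye: a pixel r from the principal point sees the ray r / f radians off the axis. A picture is of the moment at which its call begins.
- sign_off(): hands the job in, once; it reports no verdict.
The state is a dict: "clock": time; "joints": joint angles; "qd": joint speeds; "effort": joint torques, N m; "eef_pos": TCP position; "eef_rot": TCP orientation; "wrist_force": force on the tool from outside, world axes, zero at the start; "moment": the same for the moment, N m; "finger_gap": finger opening in mm.
Only numpy, scipy, OpenCV 4.12 (cv2) and the standard library are available. Lean on these libraries where they do the work, as an engineer would, in place of code of your own. Each camera call takes 0.05 s, during which the arm holds its last target.

### The job

Pack the large bearing away for dry storage: lower it into the open white pail so that it lies flat on the bottom (never drop it), lay the lid on squarely, then press the lid's edge down section by section all the way round until every section is fully home. Leave the other things on the bench where they are.

Things in the scene. Friction and masses are not known exactly. Their poses are not given: they have to be found in the camera images.
- bearing_mid (a point): The large bearing: a steel ring with black rubber seals, outer diameter 62 mm, bore 30 mm, 24 mm high, about 0.3 kg, lying flat on the bench midway between pail and lid or a little before or behind that. This point is its centre, half-way up (12 mm above the bench at the start); z is its axis. It may lie in the pail either face up, anywhere on the bottom.
- pail: Open shallow round pail of white plastic, loose, about 0.55 kg, standing upright on the bench: 192 mm across the rim and 75 mm high, mouth 176 mm across narrowing to 168 mm at the inner floor, which lies 4 mm above its underside. A thin wire bail hangs outside, below the rim. Origin: centre of the underside; z up.
- pail_mouth (a point): Centre of the pail's mouth, level with the top of the rim (75 mm above the pail's underside).
- lid_bar (a point): Middle of the grip bar of the pail's lid, half-way up it. Lid: round, white plastic, loose, 208 mm across, about 0.35 kg, lying right side up on the bench. The bar, 78 mm long (this frame's x), 14 mm wide (y) and 26 mm high, stands on the recessed panel in the middle. This point is 27 mm, the bar's top 40 mm, the panel 14 mm above the lid's underside.
- lid_seat (a point): Centre of the underside of the lid's black gasket, 14 mm above the lid's underside; axes as the lid's (x along the bar). Laid on, it coincides with the centre of the pail's mouth, and the bar's middle is 88 mm above the pail's underside. Below it a tapered plug, 14 mm deep, 154 mm across at the bottom and 168 mm at the top, enters the mouth. Any yaw of the lid fits.
- edge0 (a joint): The lid's raised rim is cut into six sections of 60 degrees, edge0 to edge5 counter-clockwise from above; edge0 is centred on the lid's +x. Value: how far it is pressed down, in m: 0 up (start), 0.008 home. Its flat top covers radii 80 to 104 mm; press at radius 92 mm. With the lid on the pail the tops are 91 mm above the pail's underside when up, 83 mm when home.
- edge1 (a joint): As edge0, centred 60 degrees counter-clockwise from the lid's +x. Each section slides down on its own under about 6 N, stays where it is left and stops hard when home; a push of 10 to 20 N is right.
- edge2 (a joint): As edge0, centred 120 degrees counter-clockwise from the lid's +x.
- edge3 (a joint): As edge0, centred 180 degrees counter-clockwise from the lid's +x.
- edge4 (a joint): As edge0, centred 240 degrees counter-clockwise from the lid's +x.
- edge5 (a joint): As edge0, centred 300 degrees counter-clockwise from the lid's +x.
- small_bearing_mid (a point): A bystander: a smaller bearing, 41 mm outer diameter, 13 mm high, lying flat; this point is its centre. It is not to be packed.
- filter: A bystander: upright oil filter cartridge, 76 mm across, 94 mm high. Origin: centre of the underside.
- pulley: A bystander: dark V-belt pulley lying flat, 112 mm across, 34 mm high. Origin: centre of the underside.
- pinion: A bystander: steel gear with a hub lying flat, 80 mm across, 34 mm high. Origin: centre of the underside.
- spanner: A bystander: flat spanner, about 210 mm long, lying on the right.
- mallet: A bystander: rubber mallet, 265 mm long, head 52 mm across, lying on the left.
- oil_can: A bystander: upright can, 60 mm across, 150 mm high. Origin: centre of the underside.
- mug: A bystander: mug, 80 mm across, 92 mm high. Origin: centre of the underside.

How it is judged:
By the outcome, as a careful person would: the job done as asked, in the order asked, and still so for the second after the job is handed in, with the robot touching nothing.
It also fails if it takes over 72 s, if anything falls off the work surface, if the arm or the gripper's body presses on something with over 40 N, if the wrist force passes 120 N, or if a joint passes its speed limit or range.

## Working session

There is one attempt and no reset: what is moved stays moved. The work goes in short steps, Python scripts to look and compute and a tool call to move; the robot and the scene stay as the last step left them, time stands still between calls to the robot, and variables do not carry over. Pictures are saved under pics/ and viewed, and the job is handed in when it is done.

Besides the shell and the picture viewer there is one more tool, called as name(argument=value, ...), one argument or row to a line, values as JSON. arm_command: Moves the arm, as the interface text tells. Its arguments: {"type":"object","properties":{"series":{"type":"array"},"newtons":{"type":"number"}},"required":["series"]}

```bash
mkdir -p pics; ls; python3 - <<'E'
from cell import read_state,camera,pinch_z
import cv2,numpy as np
s=read_state();print(s,pinch_z)
for n in("scene","top"):
    c=camera(n);cv2.imwrite(f"pics/{n}0.png",cv2.cvtColor(c["pixels"],cv2.COLOR_RGB2BGR));np.savez(f"{n}0.npz",**c)
    print(n,c["fov_y"],c["cx"],c["cy"],c["R"],c["t"])
E
```

```text
pics
{'clock': 0.0, 'joints': array([ 1.12041531e+00,  3.00480789e-01,  1.52155889e+00,  7.27048907e-06,
        1.32067503e+00, -6.65824245e-02]), 'qd': array([-0.0005989 , -0.00147871, -0.00155644,  0.00194045,  0.00094039,
       -0.00082439]), 'effort': array([ 2.31990671e-03, -5.31812668e+01, -3.52729547e+01,  7.09124445e-02,
        2.44874088e-02, -1.19656715e-04]), 'eef_pos': array([205.80944913, 509.72710093, 165.09041858]), 'eef_rot': array([ 3.06873418,  1.56967424, -2.0274552 ]), 'wrist_force': array([-0.79139509,  0.86326613,  0.08049748]), 'moment': array([-0.00141408,  0.03953914,  0.03336417]), 'finger_gap': 93.88352468851805} 18.8
scene 48.35170972303363 260.4484395561687 197.58667807681246 [[-0.41443982  0.91003297 -0.00892327]
 [ 0.54376932  0.23975288 -0.80425958]
 [-0.72976336 -0.3381694  -0.59421115]] [ 275.47267056 -290.60169742 1734.84243119]
top 52.249271422139955 256.3312327323085 190.8884981348549 [[ 0.00232706 -0.99989516  0.0142917 ]
 [-0.99300929 -0.00399718 -0.11796848]
 [ 0.11801324 -0.01391727 -0.99291449]] [ -27.87435974  623.7704972  1119.99867158]
```

View pics/top0.png

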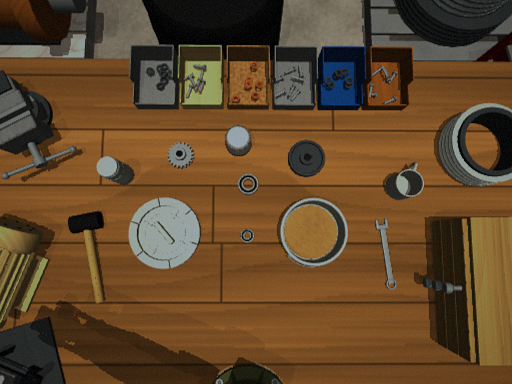

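View pics/scene0.png

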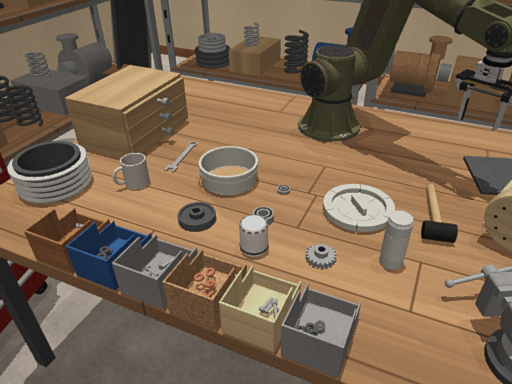

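The top view shows the lid at (165,232), the pail at (313,232), the large bearing at (248,184) and the small one at (247,235). The filter is at (238,140). Next I measure these positions from depth.

```bash
cat > h.py <<'E'
import numpy as np,cv2
def world(c,fish=False):
    D=c["range_z"].astype(float);h,w=D.shape
    f=h/2/np.tan(np.radians(float(c["fov_y"]))/2)
    u,v=np.meshgrid(np.arange(w),np.arange(h));x=(u-c["cx"])/f;y=(v-c["cy"])/f
    if fish:
        r=np.hypot(x,y)+1e-9;k=np.tan(np.minimum(r,1.5))/r;x=x*k;y=y*k
    P=np.stack([x*D,y*D,D],-1)
    W=(P-c["t"])@c["R"]
    W[D==0]=np.nan
    return W
def circ(P):
    A=np.c_[2*P,np.ones(len(P))];s=np.linalg.lstsq(A,(P**2).sum(1),rcond=None)[0]
    return s[:2],np.sqrt(s[2]+s[:2]@s[:2])
def proj(c,X):
    p=c["R"]@np.array(X,float)+c["t"];f=c["range_z"].shape[0]/2/np.tan(np.radians(float(c["fov_y"]))/2)
    return p[:2]/p[2]*f+[c["cx"],c["cy"]]
def save(n,img,box=None,k=1):
    if box: img=img[box[1]:box[3],box[0]:box[2]]
    cv2.imwrite("pics/"+n,cv2.cvtColor(cv2.resize(img,None,fx=k,fy=k,interpolation=cv2.INTER_CUBIC),cv2.COLOR_RGB2BGR))
E
python3 - <<'E'
from h import *
c=dict(np.load("top0.npz"));W=world(c)
def reg(n,box,z0,z1):
    w=W[box[1]:box[3],box[0]:box[2]].reshape(-1,3);w=w[(w[:,2]>z0)&(w[:,2]<z1)]
    h=cv2.convexHull(w[:,:2].astype(np.float32)).reshape(-1,2)
    o=cv2.minEnclosingCircle(h); print(n,len(w),"zmed",np.median(w[:,2]),"mean",w.mean(0),"enc",o,"hullfit",circ(h))
print("bench z",W[260:280,230:270,2].mean())
reg("pail rim",(270,190,356,275),68,85)
reg("pail floor",(285,205,340,262),-3,12)
reg("lid",(120,190,210,276),10,35)
reg("bar",(145,212,185,252),32,50)
reg("bearing",(234,170,262,198),15,35)
reg("small",(236,225,258,245),6,30)
reg("filter",(220,120,256,160),80,110)
reg("pulley",(284,136,330,180),20,50)
reg("pinion",(160,136,200,172),15,50)
reg("mallet",(60,205,110,310),10,70)
reg("can",(90,150,135,190),120,170)
w=W[212:252,145:185].reshape(-1,3);w=w[(w[:,2]>33)&(w[:,2]<50)];print(cv2.minAreaRect(w[:,:2].astype(np.float32)))
save("lidbar0.png",c["pixels"],(120,190,210,275),7)
E
```

```text
bench z nan
pail rim 654 zmed 76.06679933830227 mean [ 505.1607649  -192.96657433   75.7533394 ] enc ((506.4909362792969, -188.39401245117188), 96.10263061523438) hullfit (array([ 506.44612624, -188.09992333]), np.float64(95.48690398292607))
pail floor 2562 zmed 5.948532804181965 mean [ 503.6905009  -189.16588237    5.82820329] enc ((501.78741455078125, -195.7145538330078), 118.37097930908203) hullfit (array([ 503.35278069, -199.54215317]), np.float64(108.48764847217248))
lid 3780 zmed 18.779719717219344 mean [501.56904734 245.07721335  22.39238933] enc ((502.5847473144531, 244.0499267578125), 104.3961181640625) hullfit (array([502.49097346, 244.28274575]), np.float64(103.64939787831747))
bar 138 zmed 40.76571351682672 mean [502.48781588 242.57855724  40.78546688] enc ((521.1824340820312, 221.1619415283203), 50.62453842163086) hullfit (array([522.88009133, 219.00585448]), np.float64(48.26183192171471))
bearing 266 zmed 25.129942617332766 mean [ 6.48196987e+02 -4.37722997e-01  2.48906141e+01] enc ((648.4979248046875, -0.18854551017284393), 31.084836959838867) hullfit (array([ 6.486084
[... 788 characters left out ...]
69242633  23.45937911] enc ((736.8112182617188, 205.87416076660156), 40.546356201171875) hullfit (array([737.45457084, 205.24126068]), np.float64(39.55599779131397))
mallet 1274 zmed 34.37148763089425 mean [464.4744567  455.81762588  36.56582346] enc ((431.9509582519531, 454.0474548339844), 132.5901641845703) hullfit (array([429.99479461, 459.03856793]), np.float64(128.5404289602127))
can 446 zmed 150.32208725749697 mean [673.97028075 370.62770061 147.15434229] enc ((675.162109375, 374.4999084472656), 29.968446731567383) hullfit (array([675.62913062, 374.23283147]), np.float64(28.88827462711369))
((525.05322265625, 235.28680419921875), (69.7923355102539, 94.95726776123047), 70.3720932006836)
```

View pics/lidbar0.png

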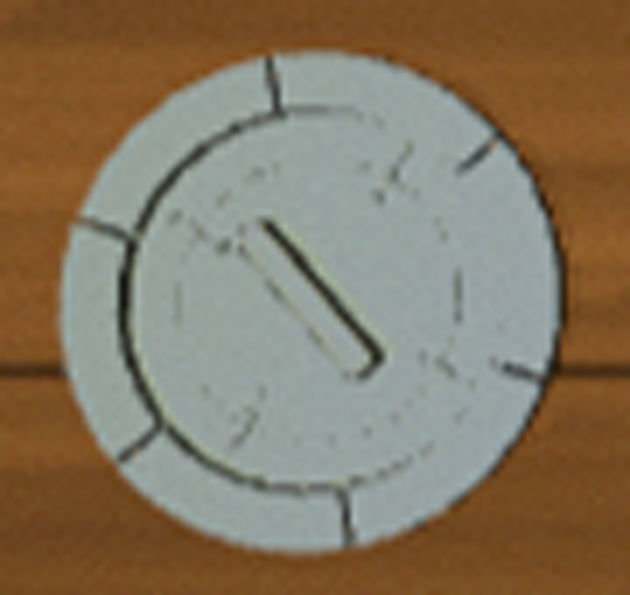

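```bash
cat >> h.py <<'E'
from scipy.spatial.transform import Rotation as Ro
def plan(target,jaw=None):
    """jaw: wanted world angle (deg) of jaw axis, mod 180"""
    from cell import read_state
    s=read_state();R=Ro.from_euler('xyz',s["eef_rot"]).as_matrix()
    p=s["eef_pos"];d=R.T@(np.array(target,float)-p)
    cur=np.degrees(np.arctan2(R[1,2],R[0,2]))
    print("clock %.2f"%s["clock"],"pos",p.round(1),"jaw %.1f"%cur,"J6 %.2f"%s["joints"][5],"F",s["wrist_force"].round(1),"gap %.1f"%s["finger_gap"],"xdown",R[:,0].round(4))
    print(" shift",d.round(1),"dist %.0f"%np.linalg.norm(d))
    if jaw is not None:
        dj1=np.arctan2(target[1],target[0])-np.arctan2(p[1],p[0])
        for k in(-1,0,1):
            dy=jaw+180*k-cur; dy=(dy+270)%540-270
            a=-dy
            print("  turn %.1f -> J6 %.2f"%(a,s["joints"][5]+dj1+np.radians(a)))
E
python3 - <<'E'
from h import *
plan((648.5,-0.4,150),90)
c=dict(np.load("top0.npz"));W=world(c)
w=W[205:260,140:190].reshape(-1,3);w=w[(w[:,2]>34)&(w[:,2]<50)&(np.hypot(w[:,0]-502.5,w[:,1]-244.2)<50)]
print(len(w),w.mean(0));m=w[:,:2]-w[:,:2].mean(0);u,s,vt=np.linalg.svd(m);print(vt[0],np.degrees(np.arctan2(vt[0][1],vt[0][0])),np.ptp(m@vt[0]),np.ptp(m@vt[1]))
c=dict(np.load("scene0.npz"));W=world(c)
def reg(n,box,z0,z1):
    w=W[box[1]:box[3],box[0]:box[2]].reshape(-1,3);w=w[(w[:,2]>z0)&(w[:,2]<z1)]
    h=cv2.convexHull(w[:,:2].astype(np.float32)).reshape(-1,2)
    print(n,len(w),np.median(w[:,2]),w.mean(0),cv2.minEnclosingCircle(h))
reg("bearing",(250,203,276,223),18,35)
reg("pail",(190,140,265,195),68,85)
reg("lid",(315,180,400,236),22,35)
E
```

```text
clock 0.10 pos [205.8 509.7 165.1] jaw 68.0 J6 -0.07 F [-0.4 -0.3  0.2] gap 94.3 xdown [-5.e-04 -9.e-04 -1.e+00]
 shift [  15.4 -601.5 -307.3] dist 676
  turn 158.0 -> J6 1.50
  turn -22.0 -> J6 -1.64
  turn -202.0 -> J6 -4.78
136 [502.05869465 243.02824384  40.89533569]
[-0.75695032 -0.65347243] -139.19607705912935 77.60886851537185 14.263753890065626
bearing 155 23.098000345047375 [643.90215333   3.02048661  22.92288688] ((646.5499877929688, 2.5418765544891357), 32.2132453918457)
pail 415 73.3803266144934 [ 511.69336292 -183.37092761   72.95226033] ((506.6175537109375, -185.96995544433594), 100.13111877441406)
lid 1245 29.703215644480732 [511.17934407 246.15852751  29.23241644] ((502.1686706542969, 246.28192138671875), 106.73213958740234)
```

arm_command(
  series=[
    [94, [15, -601, -307], -22],
    [94, [15, -601, -307], -22],
    [94, [15, -601, -307], -22],
    [94, [15, -601, -307], -22],
    [94, [15, -601, -307], -22],
    [94, [15, -601, -307], -22],
    [94, [15, -601, -307], -22],
    [94, [15, -601, -307], -22],
    [94, [15, -601, -307], -22],
    [94, [15, -601, -307], -22],
    [94, [15, -601, -307], -22],
    [94, [15, -601, -307], -22],
  ],
  newtons=30,
)

```text
clock: 1.6
eef_pos: [649.0, -3.2, 148.5]
eef_rot: [1.957, 1.568, -2.759]
wrist_force: [-0.6, 1.1, 0.0]
finger_gap: 93.8
```

```bash
python3 - <<'E'
from h import *
from cell import camera
plan((648.5,-0.4,4),90)
c=camera("wrist");np.savez("w1.npz",**c);save("w1.png",c["pixels"],None,1.5)
W=world(c,True)
w=W.reshape(-1,3);k=(np.hypot(w[:,0]-648,w[:,1])<45)&(w[:,2]>17)&(w[:,2]<32)
w=w[k];print(len(w),w.mean(0),np.median(w[:,2]),cv2.minEnclosingCircle(w[:,:2].astype(np.float32)))
print(c["fov_y"],c["cx"],c["cy"])
E
```

```text
clock 1.60 pos [649.   -3.2 148.5] jaw 89.8 J6 -1.63 F [-0.6  1.1  0. ] gap 93.8 xdown [-0.0027 -0.0011 -1.    ]
 shift [1.445e+02 1.000e-01 3.000e+00] dist 145
  turn 179.8 -> J6 1.51
  turn -0.2 -> J6 -1.63
  turn -180.2 -> J6 -4.77
1617 [646.11981512  -2.29585931  23.17507476] 23.269990827932187 ((647.0126342773438, -2.1867618560791016), 31.00433349609375)
65.70646984690485 257.77039174005114 191.96394028933767
```

View pics/w1.png

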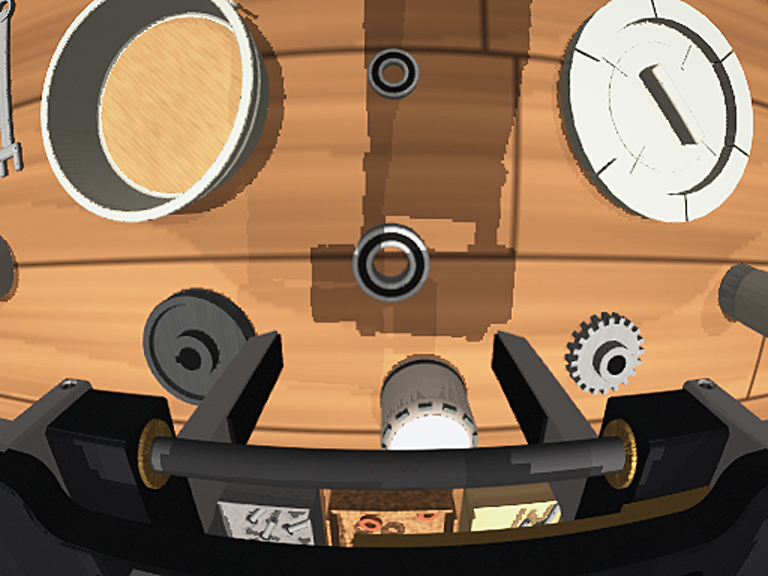

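arm_command(
  series=[
    [94, [50, 0, 2], 0],
    [94, [100, 0, 2], 0],
    [94, [130, 0, 2], 0],
    [94, [144, 0, 2], 0],
    [94, [144, 0, 2], 0],
    [94, [144, 0, 2], 0],
  ],
)

```text
clock: 2.4
eef_pos: [648.6, 0.9, 6.7]
eef_rot: [2.969, 1.57, -1.745]
wrist_force: [0.6, -0.2, 0.3]
finger_gap: 93.9
```

```bash
python3 - <<'E'
from h import *
from cell import camera
plan((648,-1,4),90)
c=camera("wrist");save("w2.png",c["pixels"],None,1.5)
E
```

```text
clock 2.40 pos [648.6   0.9   6.7] jaw 89.9 J6 -1.62 F [ 0.6 -0.2  0.3] gap 93.9 xdown [-1.e-04 -8.e-04 -1.e+00]
 shift [ 2.7  0.6 -1.9] dist 3
  turn 179.9 -> J6 1.51
  turn -0.1 -> J6 -1.63
  turn -180.1 -> J6 -4.77
```

View pics/w2.png

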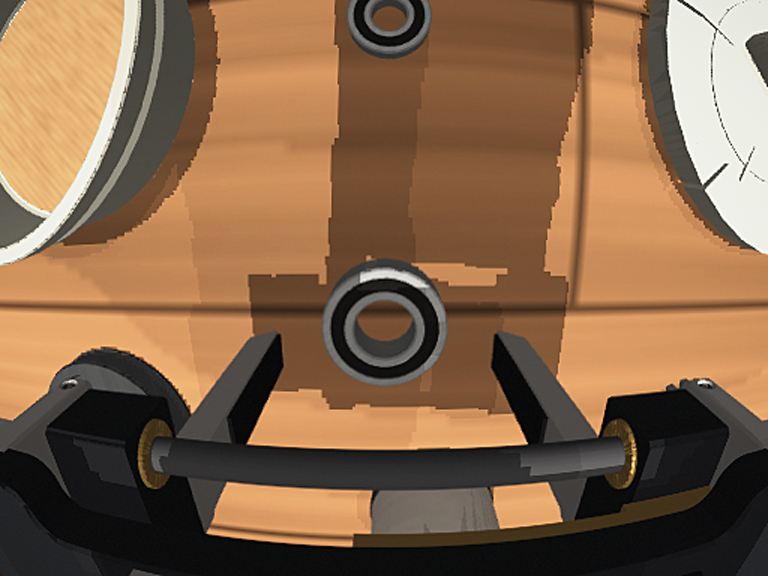

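arm_command(
  series=[
    [94, [2, 0.5, -2], 0],
    [55, [2, 0.5, -2], 0],
    [55, [2, 0.5, -2], 0],
    [55, [2, 0.5, -2], 0],
    [55, [2, 0.5, -2], 0],
    [55, [2, 0.5, -2], 0],
    [55, [2, 0.5, -2], 0],
  ],
  newtons=35,
)

```text
clock: 3.32
eef_pos: [648.1, -1.2, 4.6]
eef_rot: [2.945, 1.57, -1.77]
wrist_force: [0.8, 1.7, -0.9]
finger_gap: 55.2
```

```bash
python3 - <<'E'
from h import *
from cell import camera
c=camera("wrist");save("w3.png",c["pixels"],None,1.5)
plan((648,-1,4),90)
c=camera("top");save("t3.png",c["pixels"],(180,90,330,210),5)
c=camera("scene");save("s3.png",c["pixels"],(170,100,370,260),4)
E
```

```text
clock 3.38 pos [648.1  -1.2   4.7] jaw 89.9 J6 -1.63 F [-1.   0.6  0.1] gap 54.9 xdown [-1.e-04 -8.e-04 -1.e+00]
 shift [0.7 0.1 0.2] dist 1
  turn 179.9 -> J6 1.51
  turn -0.1 -> J6 -1.63
  turn -180.1 -> J6 -4.77
```

View pics/w3.png

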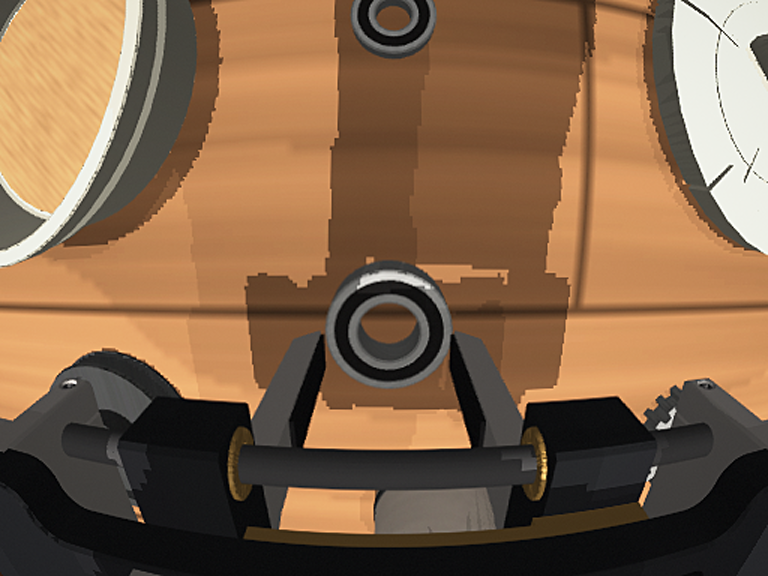

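View pics/s3.png

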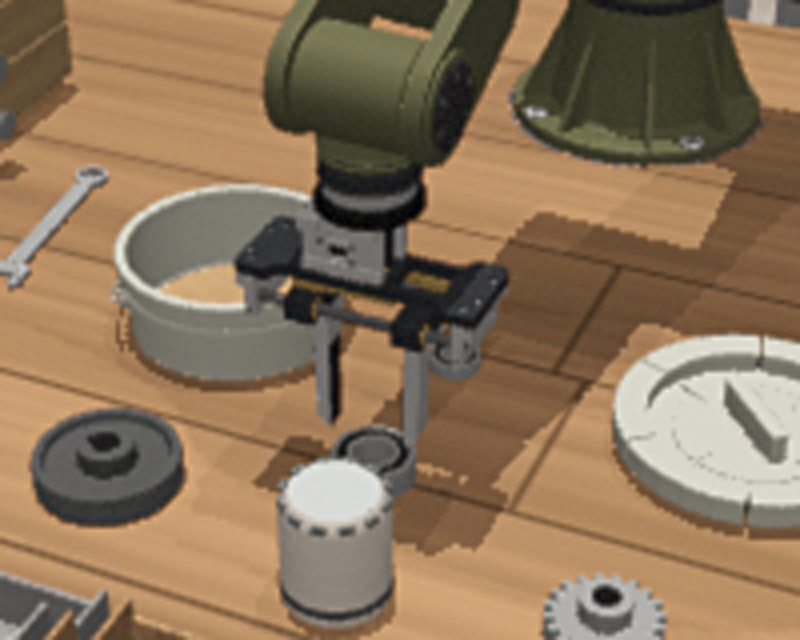

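```bash
python3 - <<'E'
from h import *
from cell import camera,read_state
c=camera("scene");W=world(c)
s=read_state();print(s["eef_pos"],proj(c,s["eef_pos"]),proj(c,[648,26,5]),proj(c,[648,-29,5]))
# crop px -> full px: x/4+170,y/4+100
for u,v in[(410,380),(412,420),(412,435),(330,380),(332,410),(370,450),(340,470)]:
    U,V=round(u/4+170),round(v/4+100);print((u,v),(U,V),W[V,U].round(0))
w=W[165:225,245:285].reshape(-1,3)
np.set_printoptions(suppress=True)
for x0 in range(560,660,10):
    k=(w[:,0]>=x0)&(w[:,0]<x0+10)&(w[:,2]>30); 
    if k.any():print(x0,k.sum(),"minz",w[k,2].min().round(0),"y",w[k,1].min().round(0),w[k,1].max().round(0))
c=camera("wrist");W=world(c,True);c0=c
for u,v in[(300,350),(322,345),(455,345),(475,350),(310,380),(470,380),(300,336)]:
    U,V=round(u/1.5),round(v/1.5);print((u,v),W[V,U].round(0),"rangez",c["range_z"][V,U])
E
```

```text
[648.08061532  -1.22167774   4.66651935] [262.39378716 217.1998015 ] [270.89366377 219.47241505] [253.86840837 214.70653845]
(410, 380) (272, 195) [657.  33. 102.]
(412, 420) (273, 205) [655.  35.  66.]
(412, 435) (273, 209) [658.  37.  54.]
(330, 380) (252, 195) [656. -30.  83.]
(332, 410) (253, 202) [654. -28.  57.]
(370, 450) (262, 212) [633.  -9.  11.]
(340, 470) (255, 218) [761.  29.  96.]
620 15 minz 157.0 y 15.0 55.0
630 84 minz 54.0 y -30.0 59.0
640 83 minz 44.0 y -31.0 61.0
650 245 minz 44.0 y -41.0 64.0
(300, 350) [639. -37.  65.] rangez 172.1429
(322, 345) [642. -30.  50.] rangez 186.81412
(455, 345) [640.  25.  56.] rangez 180.59538
(475, 350) [638.  32.  65.] rangez 171.36143
(310, 380) [642. -30.  83.] rangez 155.81735
(470, 380) [640.  26.  87.] rangez 150.38501
(300, 336) [638. -39.  51.] rangez 185.43338
```

```bash
python3 - <<'E'
from h import *
from cell import camera,read_state
np.set_printoptions(suppress=True)
c=dict(np.load("w1.npz"));W=world(c,True);print("w1 campos",(-c["R"].T@c["t"]).round(1))
for u,v in[(278,340),(260,345),(495,340),(515,345),(250,380),(530,380)]:
    U,V=round(u/1.5),round(v/1.5);print((u,v),W[V,U].round(0),c["range_z"][V,U])
c=camera("wrist");print("now campos",(-c["R"].T@c["t"]).round(1),read_state()["eef_pos"],read_state()["joints"].round(3))
W=world(c,True)
# tips now: print column profile of z along left finger
for V in range(215,300,8):
    print(V,[ (int(U),*W[V,U].round(0)) for U in (195,205,213)])
D=c["range_z"];d=np.clip((260-D)/2,0,127)*2;save("d3.png",cv2.cvtColor(d.astype(np.uint8),cv2.COLOR_GRAY2RGB),None,1.5)
E
```

```text
w1 campos [570.   -3.8 367.7]
(278, 340) [642. -52. 193.] 187.80095
(260, 345) [639. -56. 205.] 175.60728
(495, 340) [642.  42. 193.] 187.55736
(515, 345) [639.  47. 206.] 174.68144
(250, 380) [641. -52. 232.] 150.09381
(530, 380) [639.  45. 236.] 145.26286
now campos [568.5  -2.  223.6] [648.10375081  -1.2320827    4.68763533] [-0.058  0.676  1.36  -0.001  1.106 -1.626]
215 [(195, np.float64(651.0), np.float64(-54.0), np.float64(-0.0)), (205, np.float64(651.0), np.float64(-45.0), np.float64(0.0)), (213, np.float64(651.0), np.float64(-39.0), np.float64(-1.0))]
223 [(195, np.float64(658.0), np.float64(-54.0), np.float64(0.0)), (205, np.float64(638.0), np.float64(-36.0), np.float64(49.0)), (213, np.float64(640.0), np.float64(-32.0), np.float64(46.0))]
231 [(195, np.float64(639.0), np.float64(-40.0), np.float64(61.0)), (205, np.float64(639.0), np.float64(-34.0), np.float64(61.0)), (213, np.float64(640.0), np.float64(-30.0), np.float64(57.0))]
239 [(195, np.float64(638.0), np.float64(-37.0), np.float64(75.0)), (205, np.float64(638.0), np.float64(-32.0), np.float64(73.0)), (213, np.float6
[... 706 characters left out ...]
np.float64(649.0), np.float64(-30.0), np.float64(90.0)), (213, np.float64(704.0), np.float64(-42.0), np.float64(-2.0))]
279 [(195, np.float64(640.0), np.float64(-30.0), np.float64(113.0)), (205, np.float64(653.0), np.float64(-30.0), np.float64(92.0)), (213, np.float64(712.0), np.float64(-43.0), np.float64(-1.0))]
287 [(195, np.float64(643.0), np.float64(-30.0), np.float64(114.0)), (205, np.float64(721.0), np.float64(-50.0), np.float64(0.0)), (213, np.float64(720.0), np.float64(-43.0), np.float64(0.0))]
295 [(195, np.float64(648.0), np.float64(-31.0), np.float64(115.0)), (205, np.float64(730.0), np.float64(-51.0), np.float64(0.0)), (213, np.float64(729.0), np.float64(-44.0), np.float64(1.0))]
```

View pics/t3.png

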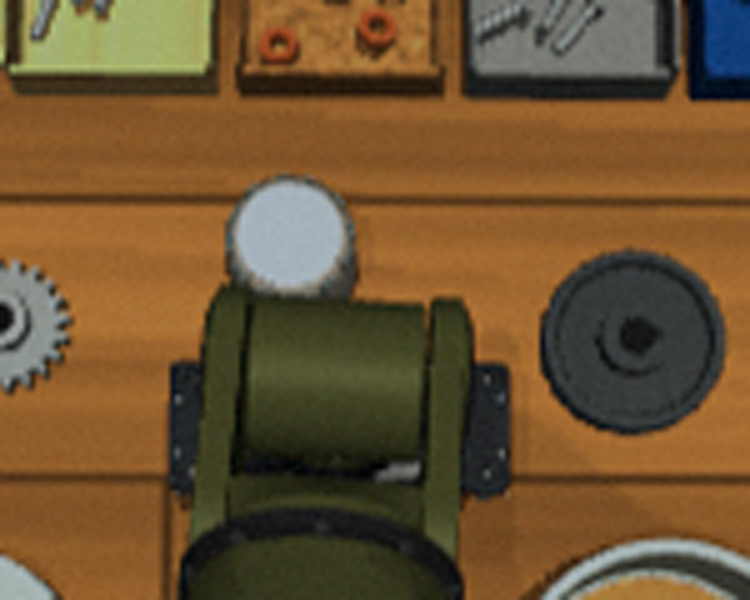

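The picture and depth data agree that the visible fingertips end at z≈45, while the state reports 4.7. The jaws therefore closed in the air above the bearing. From here I trust the cameras. I'll reopen and descend in checked steps.

arm_command(
  series=[
    [94, [0, 0, 0], 0],
    [94, [0, 0, 0], 0],
    [94, [0, 0, 0], 0],
    [94, [10, 0, 0], 0],
    [94, [20, 0, 0], 0],
    [94, [25, 0, 0], 0],
    [94, [25, 0, 0], 0],
  ],
)

```text
clock: 4.5
eef_pos: [647.8, -1.2, -21.0]
eef_rot: [2.234, 1.569, -2.48]
wrist_force: [0.3, 0.2, -0.1]
finger_gap: 94.1
```

```bash
python3 - <<'E'
from h import *
from cell import camera
plan((648,-1,-34),90)
c=camera("wrist");save("w4.png",c["pixels"],None,1.5);W=world(c,True)
w=W[210:260,130:200].reshape(-1,3);k=(w[:,0]>632)&(w[:,0]<664)&(w[:,1]<-38)&(w[:,2]>8);print("L",k.sum(),np.sort(w[k,2])[:12].round(1))
w=W[210:260,310:380].reshape(-1,3);k=(w[:,0]>632)&(w[:,0]<664)&(w[:,1]>38)&(w[:,2]>8);print("R",k.sum(),np.sort(w[k,2])[:12].round(1))
w=W.reshape(-1,3);k=(np.hypot(w[:,0]-648,w[:,1])<40)&(w[:,2]>18)&(w[:,2]<29)
w=w[k];print(len(w),w.mean(0),cv2.minEnclosingCircle(w[:,:2].astype(np.float32)))
c=camera("scene");save("s4.png",c["pixels"],(220,140,320,240),6)
E
```

```text
clock 4.50 pos [647.8  -1.2 -21. ] jaw 89.9 J6 -1.63 F [ 0.3  0.2 -0.1] gap 94.1 xdown [-1.e-03 -8.e-04 -1.e+00]
 shift [13.  -0.2  0.3] dist 13
  turn 179.9 -> J6 1.51
  turn -0.1 -> J6 -1.63
  turn -180.1 -> J6 -4.77
L 1221 [18.2 18.3 18.7 18.8 19.  19.1 19.1 19.2 19.3 19.4 19.7 19.7]
R 1225 [18.  18.1 18.6 18.9 19.2 19.2 19.3 19.6 19.7 19.7 19.8 20. ]
5268 [644.72415317  -1.76925272  23.11867012] ((646.9880981445312, -1.7712655067443848), 31.372390747070312)
```

View pics/s4.png

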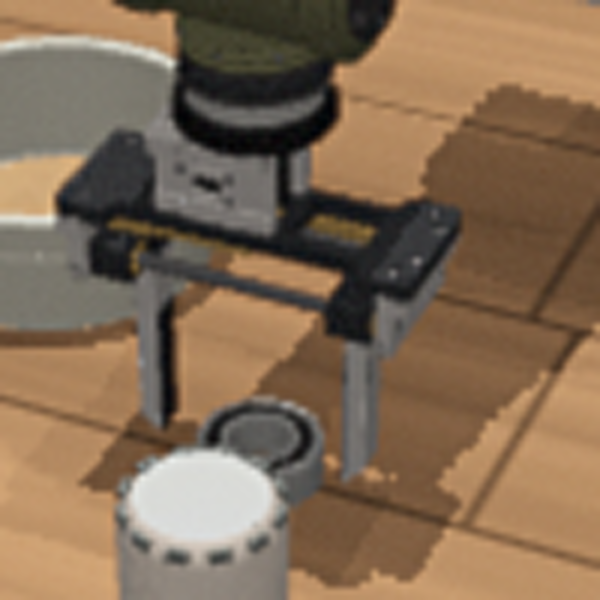

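View pics/w4.png

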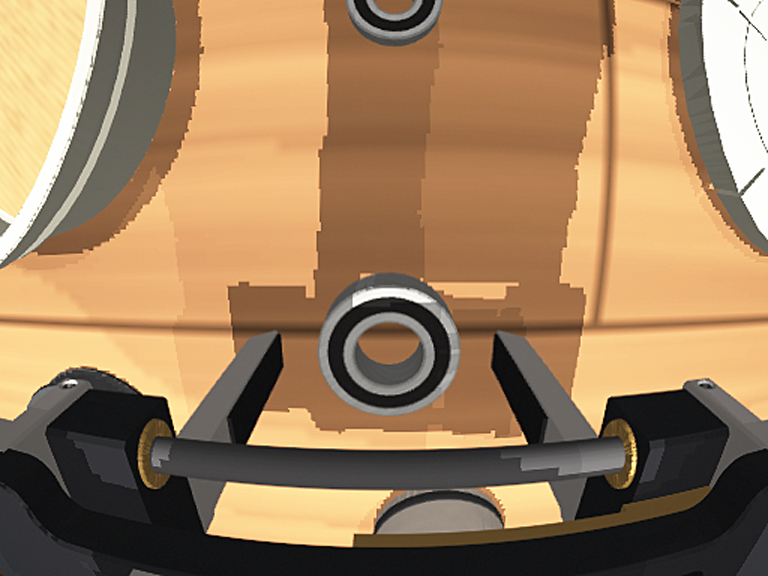

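arm_command(
  series=[
    [94, [7, 0, 0], 0],
    [94, [13, 0, 0], 0],
    [94, [14, 0, 0], 0],
    [94, [14, 0, 0], 0],
  ],
)

```text
clock: 5.1
eef_pos: [648.2, -1.3, -34.3]
eef_rot: [3.114, 1.57, -1.601]
wrist_force: [0.6, -0.3, -0.5]
finger_gap: 93.9
```

```bash
python3 - <<'E'
from h import *
from cell import camera
plan((648,-1,-36),90)
c=camera("scene");save("s5.png",c["pixels"],(220,140,320,240),6)
c=camera("wrist");W=world(c,True)
w=W[210:260,130:200].reshape(-1,3);k=(w[:,0]>632)&(w[:,0]<664)&(w[:,1]<-38)&(w[:,1]>-62)&(w[:,2]>2);print("L",k.sum(),np.sort(w[k,2])[:12].round(1))
w=W[210:260,310:380].reshape(-1,3);k=(w[:,0]>632)&(w[:,0]<664)&(w[:,1]>38)&(w[:,1]<62)&(w[:,2]>2);print("R",k.sum(),np.sort(w[k,2])[:12].round(1))
E
```

```text
clock 5.10 pos [648.2  -1.3 -34.3] jaw 89.9 J6 -1.63 F [ 0.6 -0.3 -0.5] gap 93.9 xdown [-0.e+00 -9.e-04 -1.e+00]
 shift [1.7 0.2 0.3] dist 2
  turn 179.9 -> J6 1.51
  turn -0.1 -> J6 -1.63
  turn -180.1 -> J6 -4.77
L 1218 [2.1 5.  5.1 5.6 5.7 5.7 6.1 6.1 6.2 6.2 6.2 6.5]
R 1226 [4.8 5.5 5.5 5.5 5.8 6.  6.3 6.6 6.8 6.8 6.8 6.9]
```

View pics/s5.png

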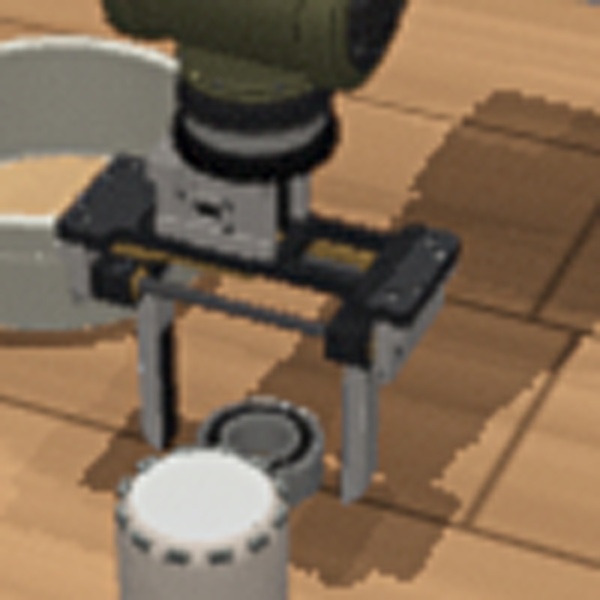

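The tips are now about 6 mm above the bench, on either side of the bearing, so I close.

arm_command(
  series=[
    [94, [1, 0, 0], 0],
    [55, [1, 0, 0], 0],
    [55, [1, 0, 0], 0],
    [55, [1, 0, 0], 0],
    [55, [1, 0, 0], 0],
    [55, [1, 0, 0], 0],
    [55, [1, 0, 0], 0],
  ],
  newtons=35,
)

```text
clock: 6.08
eef_pos: [648.4, -1.2, -35.0]
eef_rot: [-2.596, 1.57, -1.027]
wrist_force: [0.1, 1.0, -0.1]
finger_gap: 60.6
```

arm_command(
  series=[
    [55, [-10, 0, 0], 0],
    [55, [-40, 0, 0], 0],
    [55, [-80, 0, 0], 0],
    [55, [-115, 0, 0], 0],
    [55, [-115, 0, 0], 0],
  ],
)

```text
clock: 6.7
eef_pos: [649.6, -1.2, 83.0]
eef_rot: [-1.786, 1.565, -0.217]
wrist_force: [-1.0, -0.4, -3.9]
finger_gap: 60.4
```

```bash
python3 - <<'E'
from h import *
from cell import camera
plan((506.4,-188.2,80),90)
c=camera("scene");save("s6.png",c["pixels"],(200,100,320,220),5)
c=camera("top");W=world(c)
c=camera("wrist");W=world(c,True);save("w6.png",c["pixels"],None,1.5);np.savez("w6.npz",**c)
E
```

```text
clock 6.70 pos [649.6  -1.2  83. ] jaw 89.9 J6 -1.63 F [-1.  -0.4 -3.9] gap 60.4 xdown [ 0.0054 -0.0012 -1.    ]
 shift [   2.4  142.9 -187.2] dist 236
  turn 179.9 -> J6 1.16
  turn -0.1 -> J6 -1.98
  turn -180.1 -> J6 -5.12
```

View pics/s6.png

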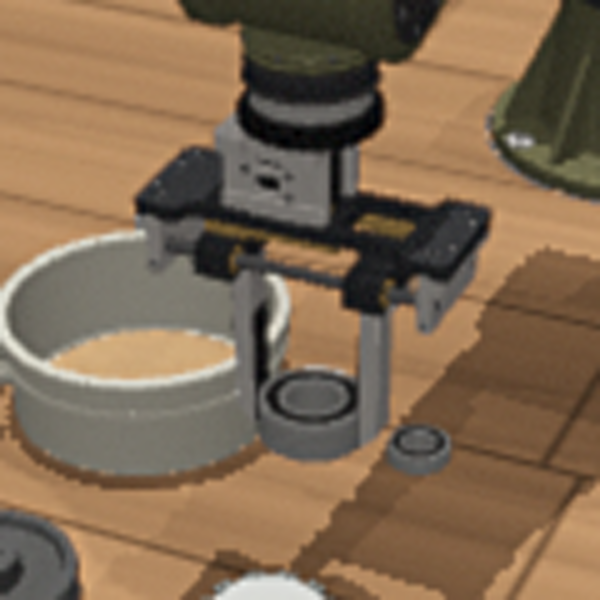

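View pics/w6.png

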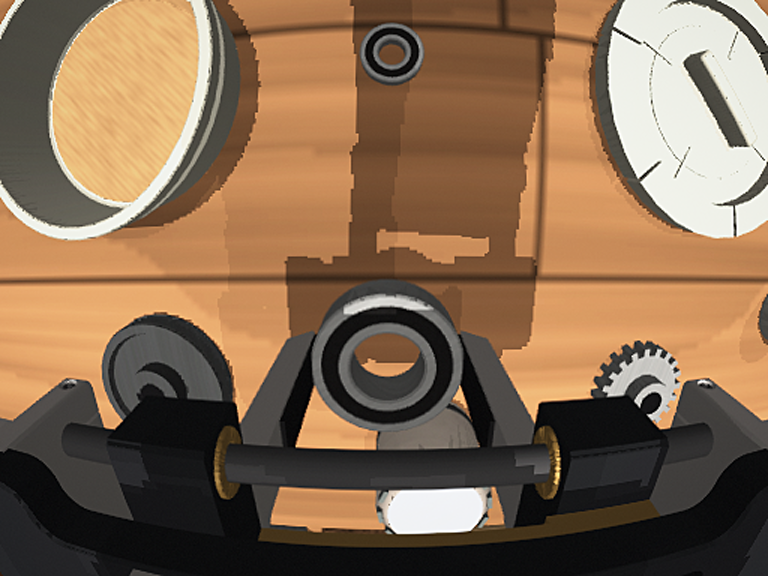

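The bearing is held and lifted, with about 4 N of weight on the wrist. I traverse to the pail next.

arm_command(
  series=[
    [55, [0, 36, -47], 0],
    [55, [0, 72, -94], 0],
    [55, [0, 108, -140], 0],
    [55, [0, 135, -177], 0],
    [55, [0, 143, -187], 0],
    [55, [0, 143, -187], 0],
    [55, [0, 143, -187], 0],
  ],
)

```text
clock: 7.72
eef_pos: [504.6, -186.8, 78.1]
eef_rot: [1.67, 1.568, -3.043]
wrist_force: [0.2, 0.4, -3.5]
finger_gap: 60.7
```

```bash
python3 - <<'E'
from h import *
from cell import camera
plan((506.4,-188.2,-31),90)
c=camera("wrist");W=world(c,True);save("w7.png",c["pixels"],None,1.5)
w=W.reshape(-1,3);r=np.hypot(w[:,0]-506,w[:,1]+188)
k=(r<110)&(r>78)&(w[:,2]>71)&(w[:,2]<80);q=w[k];print(k.sum(),np.median(q[:,2]))
h=cv2.convexHull(q[:,:2].astype(np.float32)).reshape(-1,2);print(circ(h),cv2.minEnclosingCircle(h))
E
```

```text
clock 7.72 pos [ 504.6 -186.8   78.1] jaw 90.0 J6 -1.99 F [ 0.2  0.4 -3.5] gap 60.7 xdown [-2.7e-03 -3.0e-04 -1.0e+00]
 shift [109.1  -2.1  -1.3] dist 109
  turn 180.0 -> J6 1.15
  turn -0.0 -> J6 -1.99
  turn -180.0 -> J6 -5.13
5346 74.66188071796012
(array([ 503.99494895, -189.55048997]), np.float64(95.4141312881609)) ((504.9246520996094, -189.42739868164062), 96.44981384277344)
```

View pics/w7.png

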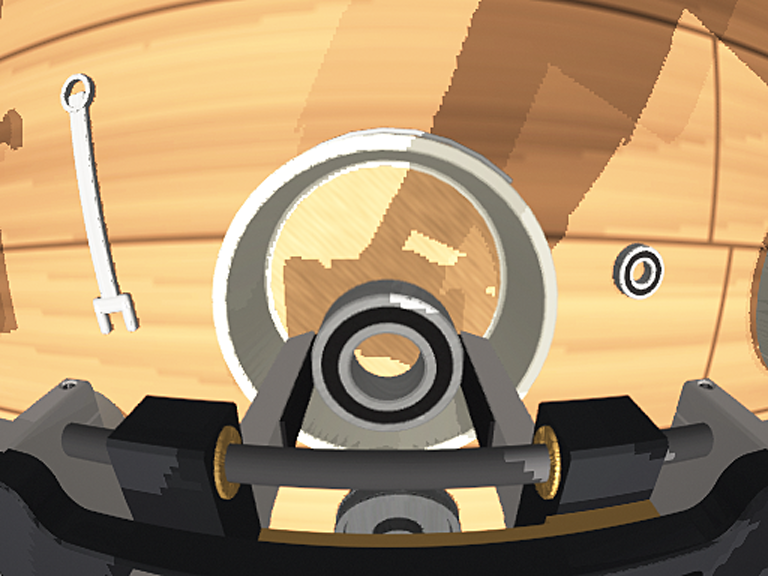

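arm_command(
  series=[
    [55, [30, -1, -2], 0],
    [55, [65, -1, -2], 0],
    [55, [90, -1, -2], 0],
    [55, [100, -1, -2], 0],
    [55, [104, -1, -2], 0],
    [55, [104, -1, -2], 0],
    [55, [104, -1, -2], 0],
  ],
)

```text
clock: 8.65
eef_pos: [505.8, -189.0, -25.0]
eef_rot: [2.159, 1.569, -2.554]
wrist_force: [0.6, 0.3, -4.0]
finger_gap: 60.5
```

```bash
python3 - <<'E'
from h import *
from cell import camera
plan((505.5,-188.8,-31),90)
c=camera("wrist");W=world(c,True);save("w8.png",c["pixels"],None,1.5)
E
```

```text
clock 8.65 pos [ 505.8 -189.   -25. ] jaw 90.0 J6 -1.99 F [ 0.6  0.3 -4. ] gap 60.5 xdown [-1.3e-03 -9.0e-04 -1.0e+00]
 shift [6.  0.3 0.2] dist 6
  turn 180.0 -> J6 1.15
  turn -0.0 -> J6 -1.99
  turn -180.0 -> J6 -5.14
```

View pics/w8.png

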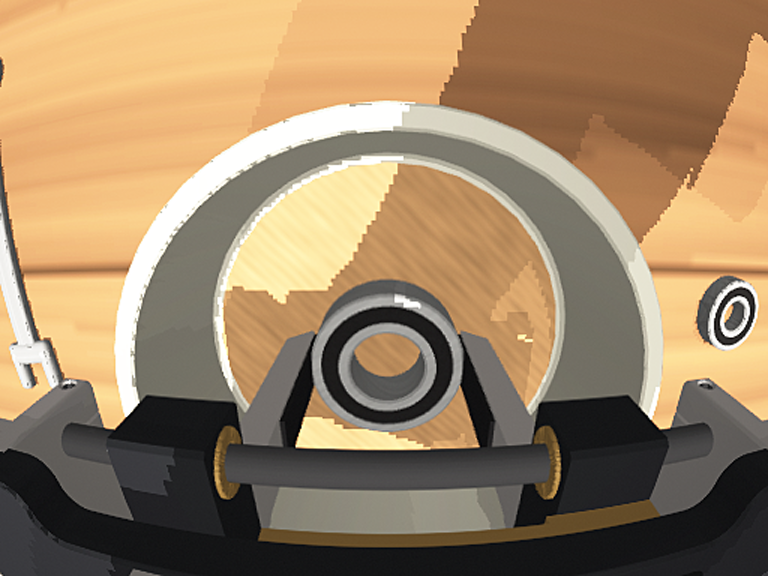

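arm_command(
  series=[
    [55, [2, 0, 0], 0],
    [55, [4, 0, 0], 0],
    [55, [5, 0, 0], 0],
    [55, [5.5, 0, 0], 0],
    [55, [5.5, 0, 0], 0],
  ],
)

```text
clock: 9.32
eef_pos: [505.7, -189.0, -30.6]
eef_rot: [2.061, 1.569, -2.652]
wrist_force: [0.4, 0.3, -4.2]
finger_gap: 60.4
```

arm_command(
  series=[
    [55, [0.6, 0, 0], 0],
    [55, [0.8, 0, 0], 0],
    [55, [0.8, 0, 0], 0],
  ],
)

```text
clock: 9.7
eef_pos: [505.9, -189.0, -31.0]
eef_rot: [2.196, 1.569, -2.517]
wrist_force: [-3.4, 1.9, 4.9]
finger_gap: 60.2
```

Contact: wrist Fz went from −4.2 to +4.9 N at exactly the expected height. I release and rise.

arm_command(
  series=[
    [76, [0, 0, 0], 0],
    [76, [0, 0, 0], 0],
    [76, [0, 0, 0], 0],
    [76, [-15, 0, 0], 0],
    [76, [-60, 0, 0], 0],
    [76, [-120, 0, 0], 0],
    [76, [-130, 0, 0], 0],
  ],
)

```text
clock: 10.58
eef_pos: [507.7, -189.7, 103.9]
eef_rot: [-2.204, 1.564, -0.634]
wrist_force: [0.1, -0.5, -0.7]
finger_gap: 76.2
```

```bash
python3 - <<'E'
from h import *
from cell import camera
plan((502.3,243.6,60),130.5)
c=camera("wrist");W=world(c,True);save("w9.png",c["pixels"],None,1.5)
w=W.reshape(-1,3);r=np.hypot(w[:,0]-505.5,w[:,1]+189)
q=w[(r<60)&(w[:,2]>15)&(w[:,2]<40)];print("bearing top",np.percentile(q[:,2],[5,50,95]),q.mean(0),cv2.minEnclosingCircle(q[:,:2].astype(np.float32)))
A=np.c_[q[:,:2]-q[:,:2].mean(0),np.ones(len(q))];print("plane",np.linalg.lstsq(A,q[:,2],rcond=None)[0])
E
```

```text
clock 10.57 pos [ 507.7 -189.7  103.9] jaw 90.0 J6 -1.99 F [ 0.1 -0.5 -0.7] gap 76.2 xdown [ 0.0053 -0.0039 -1.    ]
 shift [ 42.2   5.9 433.4] dist 436
  turn 139.5 -> J6 1.25
  turn -40.5 -> J6 -1.89
  turn -220.5 -> J6 -5.03
bearing top [22.46691164 27.16334204 28.58549005] [ 503.37996942 -190.7732608    26.72132071] ((504.6769104003906, -190.59376525878906), 30.977867126464844)
plane [ 5.06292726e-03 -1.87368103e-04  2.67213207e+01]
```

View pics/w9.png

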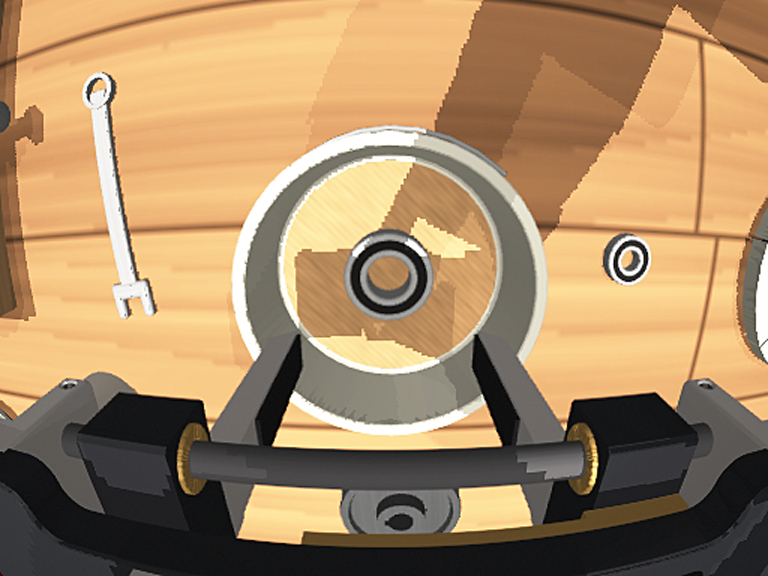

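arm_command(
  series=[
    [50, [5, 1, 55], -7],
    [50, [12, 2, 115], -14],
    [50, [20, 3, 175], -21],
    [50, [28, 4, 235], -28],
    [50, [34, 5, 295], -34],
    [50, [38, 6, 355], -40],
    [50, [40, 6, 410], -40.5],
    [50, [40, 6, 433], -40.5],
    [50, [40, 6, 433], -40.5],
    [50, [40, 6, 433], -40.5],
  ],
)

```text
clock: 11.88
eef_pos: [501.3, 242.5, 60.7]
eef_rot: [3.019, 1.566, -0.987]
wrist_force: [0.1, 0.5, -0.5]
finger_gap: 50.0
```

```bash
python3 - <<'E'
from h import *
from cell import camera
plan((502.3,243.6,-22),130.5)
c=camera("wrist");W=world(c,True);save("w10.png",c["pixels"],None,1.5)
w=W.reshape(-1,3);r=np.hypot(w[:,0]-502.3,w[:,1]-243.6)
q=w[(r<125)&(w[:,2]>5)&(w[:,2]<45)];h=cv2.convexHull(q[:,:2].astype(np.float32)).reshape(-1,2);print("lid",len(q),circ(h),cv2.minEnclosingCircle(h))
q=w[(r<48)&(w[:,2]>34)&(w[:,2]<46)];m=q[:,:2].astype(np.float32);print("bar",len(q),np.median(q[:,2]),q.mean(0),cv2.minAreaRect(m))
m=m-m.mean(0);u,s,v=np.linalg.svd(m,full_matrices=False);print(np.degrees(np.arctan2(v[0][1],v[0][0])),np.ptp(m@v[0]),np.ptp(m@v[1]))
E
```

```text
clock 11.88 pos [501.3 242.5  60.7] jaw 130.5 J6 -1.89 F [ 0.1  0.5 -0.5] gap 50.0 xdown [ 0.0025 -0.0038 -1.    ]
 shift [82.7 -1.5  0.6] dist 83
  turn 180.0 -> J6 1.25
  turn -0.0 -> J6 -1.89
  turn -180.0 -> J6 -5.03
lid 34543 (array([501.24704046, 243.34653689]), np.float64(103.99354392336406)) ((501.31427001953125, 243.052734375), 104.7190933227539)
bar 1388 39.40607508257202 [499.32785117 241.31945986  39.26130834] ((501.219482421875, 242.6886749267578), (77.11734008789062, 13.640739440917969), 40.95353698730469)
41.046516 77.11041 13.67836
```

View pics/w10.png

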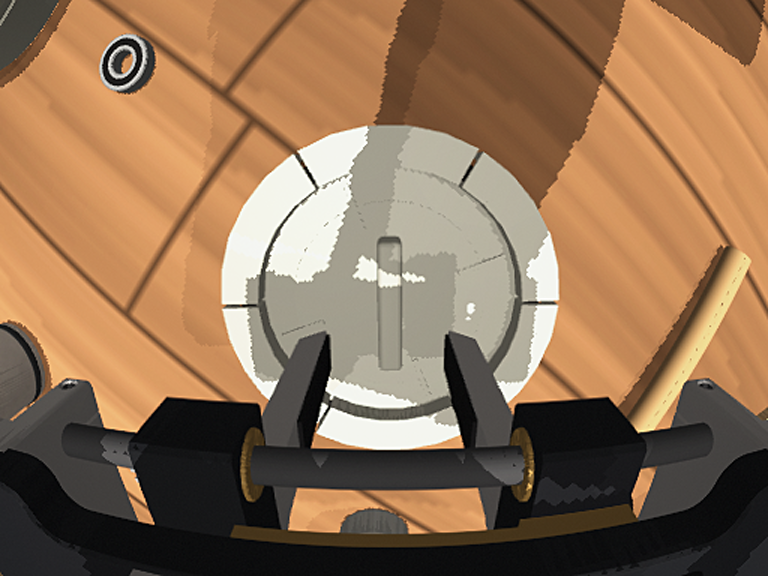

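arm_command(
  series=[
    [50, [30, -1, 0.5], -0.5],
    [50, [55, -1, 0.5], -0.5],
    [50, [72, -1, 0.5], -0.5],
    [50, [80, -1, 0.5], -0.5],
    [50, [81.5, -1, 0.5], -0.5],
    [50, [81.5, -1, 0.5], -0.5],
  ],
)

```text
clock: 12.68
eef_pos: [502.5, 243.2, -19.9]
eef_rot: [-2.997, 1.566, -0.712]
wrist_force: [0.6, -0.1, 0.1]
finger_gap: 49.7
```

```bash
python3 - <<'E'
from h import *
from cell import camera
plan((502,243.5,-21),131)
c=camera("wrist");W=world(c,True);save("w11.png",c["pixels"],None,1.5)
c=camera("scene");save("s11.png",c["pixels"],(310,120,420,240),5)
E
```

```text
clock 12.68 pos [502.5 243.2 -19.9] jaw 130.9 J6 -1.89 F [ 0.6 -0.1  0.1] gap 49.7 xdown [ 0.0038 -0.0032 -1.    ]
 shift [1.1 0.2 0.6] dist 1
  turn 179.9 -> J6 1.25
  turn -0.1 -> J6 -1.89
  turn -180.1 -> J6 -5.04
```

View pics/w11.png

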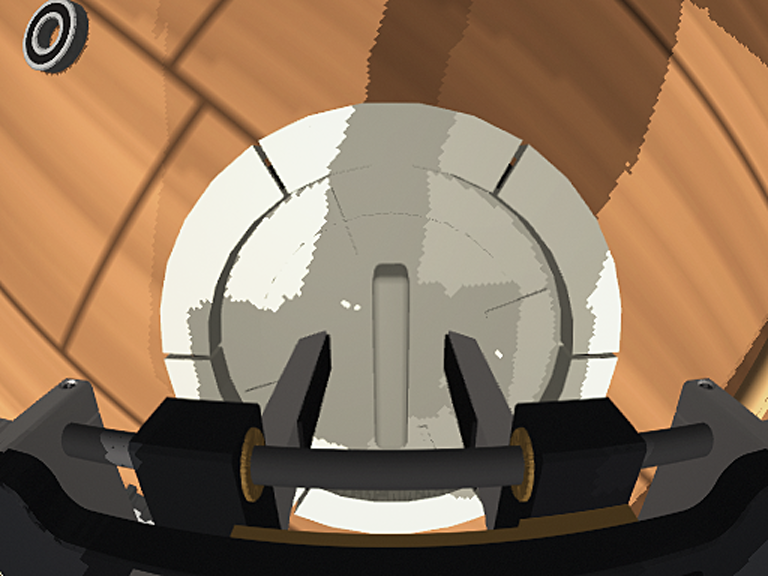

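View pics/s11.png

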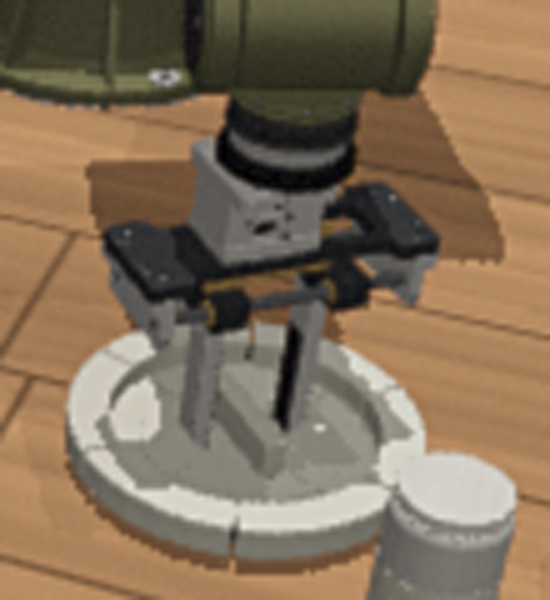

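The fingers straddle the bar with their tips just above the panel, so I close.

arm_command(
  series=[
    [5, [1, 0, 0.5], 0],
    [5, [1, 0, 0.5], 0],
    [5, [1, 0, 0.5], 0],
    [5, [1, 0, 0.5], 0],
    [5, [1, 0, 0.5], 0],
    [5, [1, 0, 0.5], 0],
  ],
  newtons=45,
)

```text
clock: 13.52
eef_pos: [502.1, 243.7, -20.9]
eef_rot: [-2.982, 1.566, -0.697]
wrist_force: [-0.6, 0.9, 0.7]
finger_gap: 13.6
```

arm_command(
  series=[
    [5, [-10, 0, 0], 0],
    [5, [-35, 0, 0], 0],
    [5, [-70, 0, 0], 0],
    [5, [-105, 0, 0], 0],
    [5, [-112, 0, 0], 0],
    [5, [-112, 0, 0], 0],
  ],
)

```text
clock: 14.28
eef_pos: [501.5, 243.9, 90.6]
eef_rot: [-3.05, 1.566, -0.765]
wrist_force: [0.4, 0.8, -2.7]
finger_gap: 13.4
```

```bash
python3 - <<'E'
from h import *
from cell import camera
plan((506,-188,90),85)
c=camera("scene");save("s12.png",c["pixels"],(300,60,430,190),4.5)
E
```

```text
clock 14.28 pos [501.5 243.9  90.6] jaw 130.9 J6 -1.89 F [ 0.4  0.8 -2.7] gap 13.4 xdown [ 0.0035 -0.0033 -1.    ]
 shift [   2.   279.5 -329.3] dist 432
  turn 225.9 -> J6 1.24
  turn 45.9 -> J6 -1.90
  turn -134.1 -> J6 -5.04
```

View pics/s12.png

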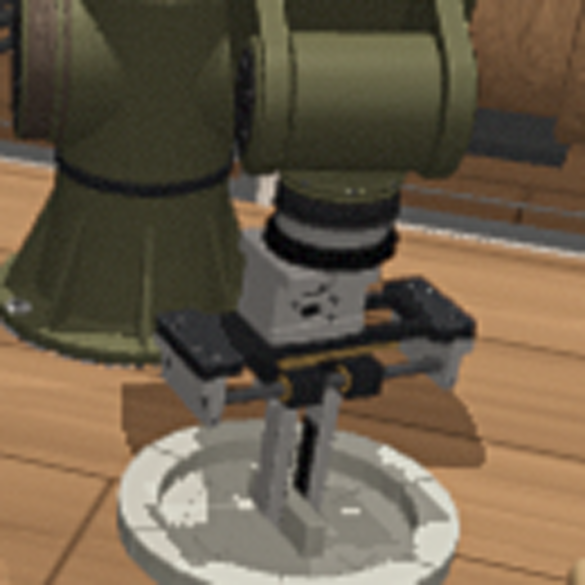

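arm_command(
  series=[
    [5, [0, 25, -30], 5],
    [5, [0, 60, -70], 12],
    [5, [0, 95, -112], 20],
    [5, [0, 130, -153], 27],
    [5, [0, 165, -194], 34],
    [5, [0, 200, -236], 41],
    [5, [0, 235, -277], 46],
    [5, [0, 262, -308], 46],
    [5, [0, 277, -326], 46],
    [5, [0, 279.5, -329], 46],
    [5, [0, 279.5, -329], 46],
    [5, [0, 279.5, -329], 46],
  ],
)

```text
clock: 15.82
eef_pos: [505.4, -187.0, 91.2]
eef_rot: [-2.622, 1.567, -1.138]
wrist_force: [-0.3, -0.1, -2.4]
finger_gap: 13.6
```

```bash
python3 - <<'E'
from h import *
from cell import camera
plan((506,-188,41),85)
c=camera("wrist");W=world(c,True);save("w13.png",c["pixels"],None,1.5)
w=W.reshape(-1,3);r=np.hypot(w[:,0]-506,w[:,1]+188)
q=w[(r<120)&(w[:,2]>125)&(w[:,2]<145)];h=cv2.convexHull(q[:,:2].astype(np.float32)).reshape(-1,2);print("lid",len(q),np.median(q[:,2]),circ(h),cv2.minEnclosingCircle(h))
c=camera("scene");save("s13.png",c["pixels"],(160,80,300,210),4.5)
c=camera("top");save("t13.png",c["pixels"],(260,170,370,280),5)
E
```

```text
clock 15.82 pos [ 505.4 -187.    91.2] jaw 85.0 J6 -1.90 F [-0.3 -0.1 -2.4] gap 13.6 xdown [ 0.0016 -0.0035 -1.    ]
 shift [50.2 -0.6 -0.8] dist 50
  turn 180.0 -> J6 1.24
  turn -0.0 -> J6 -1.90
  turn -180.0 -> J6 -5.05
lid 49490 128.09233084184007 (array([ 505.16432957, -188.11563677]), np.float64(104.01410307414578)) ((505.3029479980469, -188.21585083007812), 104.54605102539062)
```

View pics/w13.png

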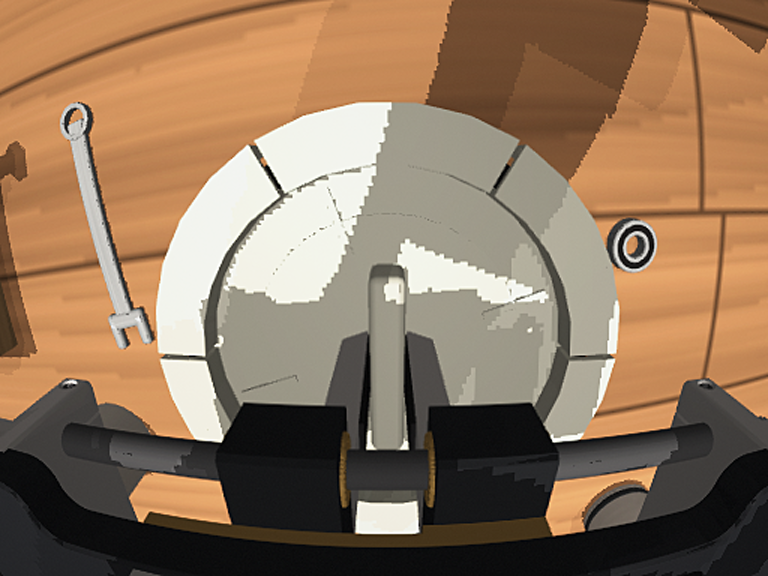

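View pics/s13.png

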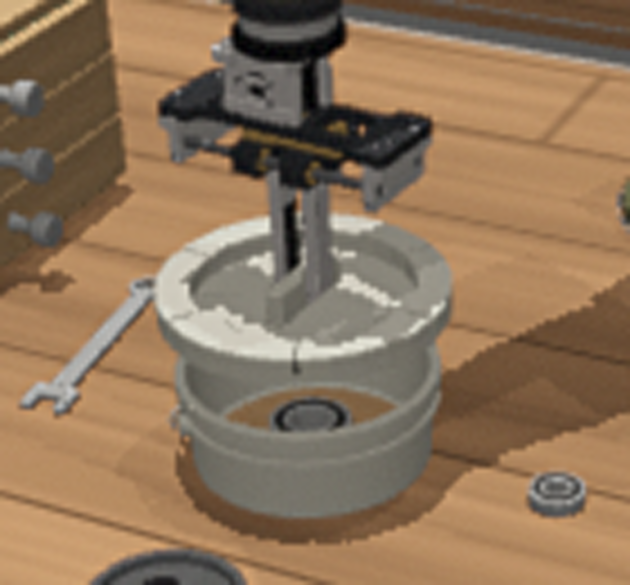

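arm_command(
  series=[
    [5, [15, 0, -1], 0],
    [5, [28, 0, -1.2], 0],
    [5, [37, 0, -1.2], 0],
    [5, [42, 0, -1.2], 0],
    [5, [46, 0, -1.2], 0],
    [5, [47, 0, -1.2], 0],
    [5, [47, 0, -1.2], 0],
  ],
)

```text
clock: 16.85
eef_pos: [505.7, -188.7, 44.7]
eef_rot: [-2.485, 1.566, -1.002]
wrist_force: [0.1, 0.4, -2.5]
finger_gap: 13.8
```

```bash
python3 - <<'E'
from h import *
from cell import camera
plan((506,-188,40),85)
c=camera("scene");save("s14.png",c["pixels"],(160,100,300,210),4.5)
E
```

```text
clock 16.85 pos [ 505.7 -188.7   44.7] jaw 85.0 J6 -1.91 F [ 0.1  0.4 -2.5] gap 13.8 xdown [ 0.0025 -0.0039 -1.    ]
 shift [ 4.7 -0.3  0.8] dist 5
  turn 180.0 -> J6 1.24
  turn -0.0 -> J6 -1.90
  turn -180.0 -> J6 -5.05
```

View pics/s14.png

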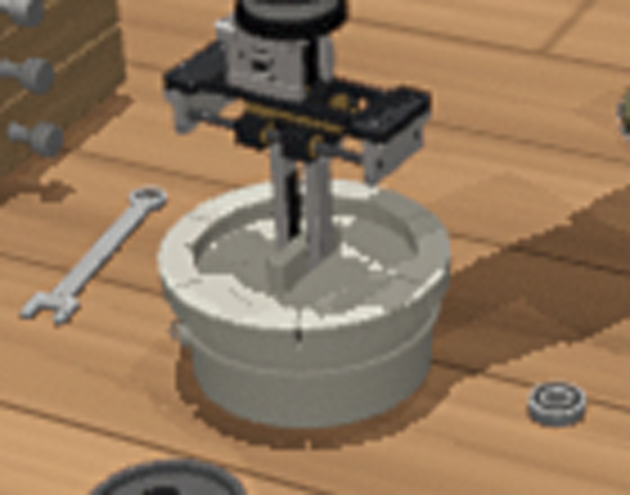

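arm_command(
  series=[
    [5, [1.5, 0, 0.3], 0],
    [5, [3, 0, 0.3], 0],
    [5, [4, 0, 0.3], 0],
    [5, [4.5, 0, 0.3], 0],
    [5, [4.8, 0, 0.3], 0],
    [5, [4.8, 0, 0.3], 0],
  ],
)

```text
clock: 17.65
eef_pos: [505.7, -188.5, 40.1]
eef_rot: [-2.474, 1.566, -0.991]
wrist_force: [-1.6, 0.3, 1.0]
finger_gap: 13.6
```

Contact came at reading 40.1, exactly as predicted. I release, rise and inspect.

arm_command(
  series=[
    [5, [0.3, 0, 0], 0],
    [45, [0.3, 0, 0], 0],
    [45, [0.3, 0, 0], 0],
    [45, [0.3, 0, 0], 0],
    [45, [-15, 0, 0], 0],
    [45, [-60, 0, 0], 0],
    [45, [-90, 0, 0], 0],
    [45, [-90, 0, 0], 0],
  ],
)

```text
clock: 18.65
eef_pos: [506.6, -188.6, 133.3]
eef_rot: [-2.177, 1.561, -0.694]
wrist_force: [0.9, 0.0, 0.3]
finger_gap: 45.1
```

```bash
python3 - <<'E'
from h import *
from cell import camera
plan((506,-188,60),85)
c=camera("wrist");W=world(c,True);save("w15.png",c["pixels"],None,1.5);np.savez("w15.npz",**c)
w=W.reshape(-1,3);r=np.hypot(w[:,0]-505,w[:,1]+189)
q=w[(r<120)&(w[:,2]>80)&(w[:,2]<96)];h=cv2.convexHull(q[:,:2].astype(np.float32)).reshape(-1,2);print("lid",circ(h),cv2.minEnclosingCircle(h))
q=w[(r<102)&(r>83)&(w[:,2]>75)&(w[:,2]<105)]
A=np.c_[q[:,:2]-[505,-189],np.ones(len(q))];s=np.linalg.lstsq(A,q[:,2],rcond=None)[0];print("rim plane",s,np.median(q[:,2]))
q=w[(r<45)&(w[:,2]>95)&(w[:,2]<110)];m=q[:,:2].astype(np.float32);print("bar",len(q),np.median(q[:,2]),cv2.minAreaRect(m))
m=m-m.mean(0);u,s,v=np.linalg.svd(m,full_matrices=False);print(np.degrees(np.arctan2(v[0][1],v[0][0])))
c=camera("top");W=world(c);save("t15.png",c["pixels"],(260,170,370,280),5)
E
```

```text
clock 18.65 pos [ 506.6 -188.6  133.3] jaw 85.0 J6 -1.90 F [0.9 0.  0.3] gap 45.1 xdown [ 0.0073 -0.0061 -1.    ]
 shift [73.2  1.3  0.9] dist 73
  turn 180.0 -> J6 1.24
  turn -0.0 -> J6 -1.90
  turn -180.0 -> J6 -5.05
lid (array([ 505.50765761, -189.73497502]), np.float64(103.85095489347746)) ((505.5149841308594, -189.98316955566406), 104.4765625)
rim plane [-3.90756652e-04 -1.33677211e-03  9.06858766e+01] 90.80584084060641
bar 1267 100.47453225447482 ((505.0234069824219, -190.07330322265625), (13.951911926269531, 76.95630645751953), 84.59809112548828)
-4.856485
```

View pics/w15.png

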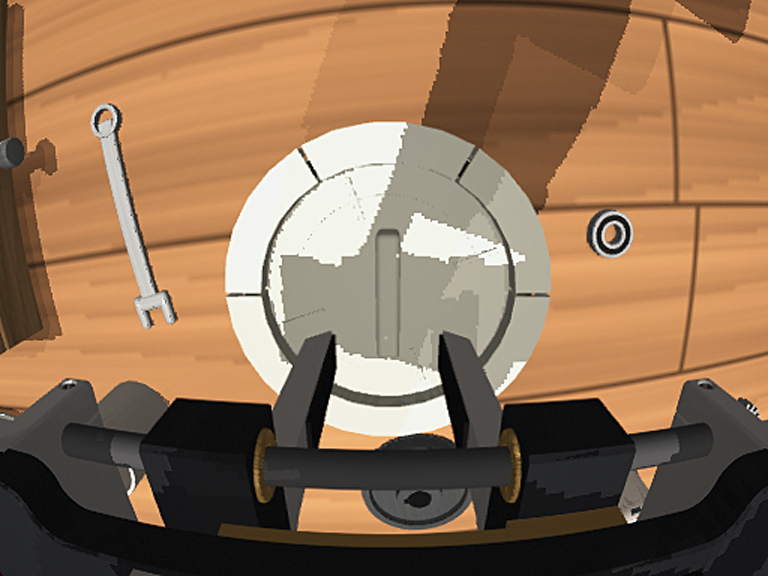

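The lid is seated level, with the rim at 90.8 mm and the bar at −5°. Next is edge pressing with the fingers closed.

```bash
python3 - <<'E'
from h import *
plan((597.4,-196.4,60),85)
E
```

```text
clock 18.75 pos [ 505.4 -188.1  130.2] jaw 85.0 J6 -1.90 F [ 0.4  0.5 -0.5] gap 45.0 xdown [ 0.0028 -0.0041 -1.    ]
 shift [ 70.4 -92.2   0. ] dist 116
  turn 180.0 -> J6 1.27
  turn -0.0 -> J6 -1.87
  turn -180.0 -> J6 -5.01
```

arm_command(
  series=[
    [0, [0, -45, 0], 0],
    [0, [20, -85, 0], 0],
    [0, [45, -92, 0], 0],
    [0, [65, -92, 0], 0],
    [0, [70, -92, 0], 0],
    [0, [70, -92, 0], 0],
    [0, [70, -92, 0], 0],
  ],
  newtons=20,
)

```text
clock: 19.62
eef_pos: [597.5, -196.5, 61.3]
eef_rot: [-2.337, 1.565, -0.854]
wrist_force: [0.9, 0.4, 0.6]
finger_gap: 0.5
```

```bash
python3 - <<'E'
from h import *
from cell import camera
plan((597.4,-196.4,43),85)
c=camera("wrist");save("w16.png",c["pixels"],None,1.5)
E
```

```text
clock 19.62 pos [ 597.5 -196.5   61.3] jaw 85.0 J6 -1.86 F [0.9 0.4 0.6] gap 0.5 xdown [ 0.0039 -0.0045 -1.    ]
 shift [18.3  0.2  0.2] dist 18
  turn 180.0 -> J6 1.28
  turn -0.0 -> J6 -1.86
  turn -180.0 -> J6 -5.00
```

View pics/w16.png

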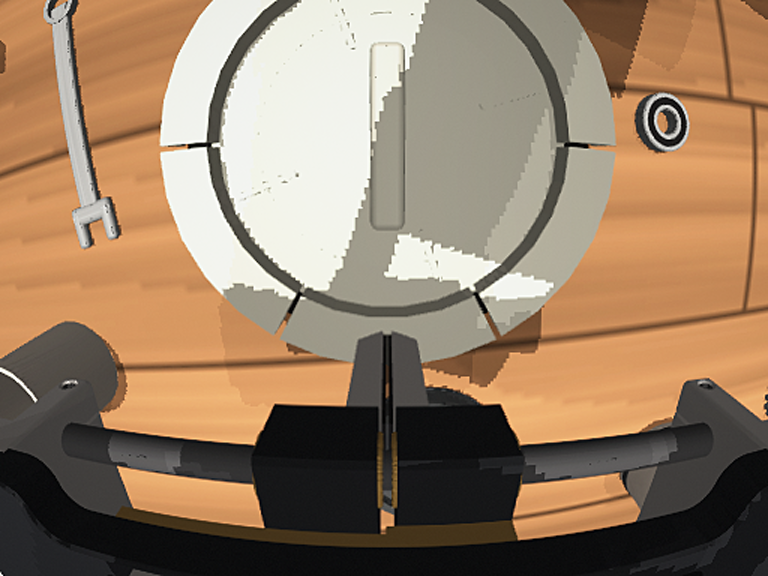

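arm_command(
  series=[
    [0, [6, 0, 0], 0],
    [0, [10, 0, 0], 0],
    [0, [13, 0, 0], 0],
    [0, [16, 0, 0], 0],
    [0, [18, 0, 0], 0],
    [0, [18.5, 0, 0], 0],
    [0, [18.5, 0, 0], 0],
  ],
)

```text
clock: 20.55
eef_pos: [597.6, -196.7, 43.2]
eef_rot: [-2.313, 1.565, -0.83]
wrist_force: [-2.1, 1.8, 5.1]
finger_gap: -0.0
```

arm_command(
  series=[
    [0, [0.8, 0, 0], 0],
    [0, [1.4, 0, 0], 0],
    [0, [1.4, 0, 0], 0],
  ],
)

```text
clock: 20.92
eef_pos: [597.8, -196.7, 42.9]
eef_rot: [-2.272, 1.564, -0.789]
wrist_force: [-4.6, 1.0, 9.8]
finger_gap: 1.0
```

arm_command(
  series=[
    [0, [1.5, 0, 0], 0],
    [0, [2, 0, 0], 0],
    [0, [2, 0, 0], 0],
  ],
)

```text
clock: 21.3
eef_pos: [598.0, -196.8, 42.5]
eef_rot: [-2.227, 1.563, -0.744]
wrist_force: [-7.3, 2.4, 16.1]
finger_gap: 0.4
```

```bash
python3 - <<'E'
from h import *
from cell import camera
plan((558.6,-113.0,60),85)
c=camera("scene");save("s17.png",c["pixels"],(160,100,300,210),4.5)
E
```

```text
clock 21.30 pos [ 598.  -196.8   42.5] jaw 85.0 J6 -1.86 F [-7.3  2.4 16.1] gap 0.4 xdown [ 0.0058 -0.0053 -1.    ]
 shift [-18.2  46.5  80. ] dist 94
  turn 180.0 -> J6 1.40
  turn -0.0 -> J6 -1.74
  turn -180.0 -> J6 -4.88
```

View pics/s17.png

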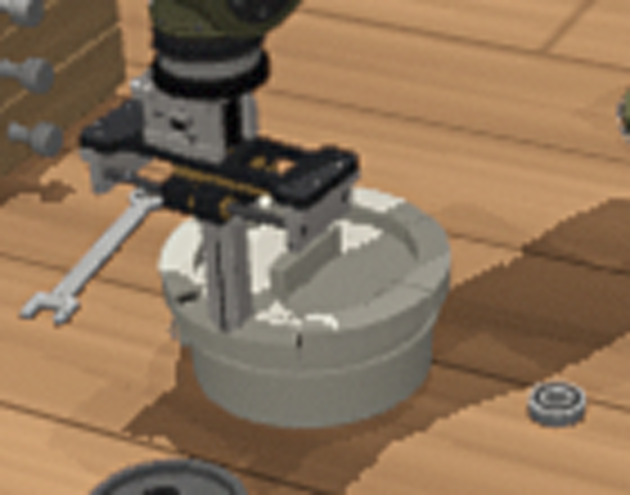

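arm_command(
  series=[
    [0, [-10, 0, 0], 0],
    [0, [-19, 10, 20], 0],
    [0, [-19, 36, 62], 0],
    [0, [-19, 46, 80], 0],
    [0, [-17, 46.5, 80], 0],
    [0, [-12, 46.5, 80], 0],
    [0, [-8, 46.5, 80], 0],
    [0, [-4, 46.5, 80], 0],
    [0, [-1, 46.5, 80], 0],
    [0, [0, 46.5, 80], 0],
    [0, [0.6, 46.5, 80], 0],
    [0, [0.6, 46.5, 80], 0],
  ],
)

```text
clock: 22.85
eef_pos: [559.5, -113.9, 42.5]
eef_rot: [-2.149, 1.561, -0.667]
wrist_force: [-4.1, 1.3, 17.1]
finger_gap: 0.1
```

```bash
python3 - <<'E'
from h import *
plan((558.6,-113.0,41),85)
E
```

```text
clock 22.85 pos [ 559.5 -113.9   42.5] jaw 84.9 J6 -1.74 F [-4.1  1.3 17.1] gap 0.1 xdown [ 0.0074 -0.0058 -1.    ]
 shift [1.5 1.  0.8] dist 2
  turn 179.9 -> J6 1.40
  turn -0.1 -> J6 -1.74
  turn -180.1 -> J6 -4.88
```

```bash
python3 - <<'E'
from h import *
plan((466.9,-105.0,41),85)
E
```

```text
clock 22.85 pos [ 559.5 -113.9   42.5] jaw 84.9 J6 -1.74 F [-4.1  1.3 17.1] gap 0.1 xdown [ 0.0074 -0.0058 -1.    ]
 shift [ 0.8 93.1  0.7] dist 93
  turn 179.9 -> J6 1.38
  turn -0.1 -> J6 -1.76
  turn -180.1 -> J6 -4.91
```

arm_command(
  series=[
    [0, [-10, 0, 0], 0],
    [0, [-19, 20, 0], 0],
    [0, [-19, 70, 0], 0],
    [0, [-19, 92, 0.5], 0],
    [0, [-17, 93, 0.7], 0],
    [0, [-12, 93, 0.7], 0],
    [0, [-8, 93, 0.7], 0],
    [0, [-4, 93, 0.7], 0],
    [0, [-1, 93, 0.7], 0],
    [0, [0, 93, 0.7], 0],
    [0, [0.8, 93, 0.7], 0],
    [0, [0.8, 93, 0.7], 0],
  ],
)

```text
clock: 24.35
eef_pos: [468.0, -104.9, 42.2]
eef_rot: [-2.072, 1.56, -0.59]
wrist_force: [-6.9, 4.4, 24.2]
finger_gap: 0.3
```

```bash
python3 - <<'E'
from h import *
plan((414.2,-180.4,41),85)
E
```

```text
clock 24.35 pos [ 468.  -104.9   42.2] jaw 84.9 J6 -1.78 F [-6.9  4.4 24.2] gap 0.3 xdown [ 0.0086 -0.0057 -0.9999]
 shift [  1.2  47.  -80. ] dist 93
  turn 179.9 -> J6 1.17
  turn -0.1 -> J6 -1.97
  turn -180.1 -> J6 -5.11
```

arm_command(
  series=[
    [0, [-10, 0, 0], 0],
    [0, [-19, 10, -20], 0],
    [0, [-19, 36, -62], 0],
    [0, [-19, 46, -80], 0],
    [0, [-17, 47, -80], 0],
    [0, [-12, 47, -80], 0],
    [0, [-8, 47, -80], 0],
    [0, [-4, 47, -80], 0],
    [0, [-1.5, 47, -80], 0],
    [0, [-0.5, 47, -80], 0],
    [0, [0.1, 47, -80], 0],
    [0, [0.1, 47, -80], 0],
  ],
)

```text
clock: 25.85
eef_pos: [414.4, -179.9, 42.7]
eef_rot: [-2.089, 1.561, -0.605]
wrist_force: [-7.2, 3.5, 16.8]
finger_gap: 0.4
```

```bash
python3 - <<'E'
from h import *
plan((453.0,-263.8,41.5),85)
E
```

```text
clock 25.85 pos [ 414.4 -179.9   42.7] jaw 85.0 J6 -1.97 F [-7.2  3.5 16.8] gap 0.4 xdown [ 0.0082 -0.0057 -1.    ]
 shift [  1.9 -45.7 -80.2] dist 92
  turn 180.0 -> J6 1.05
  turn 0.0 -> J6 -2.09
  turn -180.0 -> J6 -5.23
```

arm_command(
  series=[
    [0, [-10, 0, 0], 0],
    [0, [-19, -10, -20], 0],
    [0, [-19, -36, -62], 0],
    [0, [-19, -45, -80], 0],
    [0, [-17, -45.7, -80], 0],
    [0, [-12, -45.7, -80], 0],
    [0, [-8, -45.7, -80], 0],
    [0, [-4, -45.7, -80], 0],
    [0, [-1, -45.7, -80], 0],
    [0, [0.5, -45.7, -80], 0],
    [0, [1.5, -45.7, -80], 0],
    [0, [1.5, -45.7, -80], 0],
  ],
)

```text
clock: 27.35
eef_pos: [453.0, -263.0, 42.8]
eef_rot: [-2.068, 1.561, -0.584]
wrist_force: [-4.6, 4.6, 11.6]
finger_gap: 0.7
```

```bash
python3 - <<'E'
from h import *
plan((544.7,-271.8,41.5),85)
E
```

```text
clock 27.35 pos [ 453.  -263.    42.8] jaw 85.0 J6 -2.08 F [-4.6  4.6 11.6] gap 0.7 xdown [ 0.0084 -0.0056 -0.9999]
 shift [  2.1 -92.1  -0.8] dist 92
  turn 180.0 -> J6 1.13
  turn 0.0 -> J6 -2.02
  turn -180.0 -> J6 -5.16
```

arm_command(
  series=[
    [0, [1.2, 0, 0], 0],
    [0, [1.8, 0, 0], 0],
    [0, [1.8, 0, 0], 0],
  ],
)

```text
clock: 27.72
eef_pos: [453.1, -263.1, 42.5]
eef_rot: [-2.124, 1.559, -0.64]
wrist_force: [-8.0, 2.1, 19.1]
finger_gap: 0.3
```

```bash
python3 - <<'E'
from h import *
plan((544.7,-271.8,41),85)
E
```

```text
clock 27.73 pos [ 453.1 -263.1   42.5] jaw 85.1 J6 -2.08 F [-8.   2.1 19.1] gap 0.3 xdown [ 0.0091 -0.0068 -0.9999]
 shift [  2.4 -92.   -0.7] dist 92
  turn 180.1 -> J6 1.13
  turn 0.1 -> J6 -2.02
  turn -179.9 -> J6 -5.16
```

arm_command(
  series=[
    [0, [-10, 0, 0], 0],
    [0, [-19, -20, 0], 0],
    [0, [-19, -70, 0], 0],
    [0, [-19, -91, -0.5], 0],
    [0, [-17, -92, -0.7], 0],
    [0, [-12, -92, -0.7], 0],
    [0, [-8, -92, -0.7], 0],
    [0, [-4, -92, -0.7], 0],
    [0, [-1, -92, -0.7], 0],
    [0, [1, -92, -0.7], 0],
    [0, [2.2, -92, -0.7], 0],
    [0, [2.2, -92, -0.7], 0],
  ],
)

```text
clock: 29.22
eef_pos: [544.3, -271.8, 42.6]
eef_rot: [-2.127, 1.559, -0.642]
wrist_force: [-6.8, 4.3, 15.2]
finger_gap: 0.8
```

Now I lift clear and verify all six sections.

arm_command(
  series=[
    [0, [-15, 0, 0], 0],
    [0, [-60, 0, 0], 0],
    [0, [-110, 30, 50], 0],
    [0, [-120, 50, 90], 0],
    [0, [-120, 50, 90], 0],
    [0, [-120, 50, 90], 0],
  ],
)

```text
clock: 29.98
eef_pos: [501.1, -177.3, 161.8]
eef_rot: [-2.124, 1.558, -0.64]
wrist_force: [0.0, 0.5, 0.2]
finger_gap: 0.2
```

```bash
cat > chk.py <<'E'
from h import *
from cell import camera
import sys
n=sys.argv[1]
plan((505.5,-188.5,100),85)
for cam in("wrist","top"):
    c=camera(cam);W=world(c,cam=="wrist")
    if cam=="wrist": save("w%s.png"%n,c["pixels"],None,1.5)
    w=W.reshape(-1,3);r0=np.hypot(w[:,0]-505,w[:,1]+189)
    q=w[(r0<120)&(w[:,2]>76)&(w[:,2]<96)];h=cv2.convexHull(q[:,:2].astype(np.float32)).reshape(-1,2);(cx,cy),R=cv2.minEnclosingCircle(h);print(cam,"lid",cx,cy,R)
    w=w[~np.isnan(w[:,0])];r=np.hypot(w[:,0]-cx,w[:,1]-cy);a=np.degrees(np.arctan2(w[:,1]-cy,w[:,0]-cx))
    for k in range(6):
        d=(a-(-5+60*k)+180)%360-180
        m=(r>85)&(r<100)&(abs(d)<24)&(w[:,2]<110)
        print(" edge",k,m.sum(),np.percentile(w[m,2],[10,50,90]).round(1) if m.any() else "")
c=camera("scene");save("s%s.png"%n,c["pixels"])
E
python3 chk.py 20
```

```text
clock 29.98 pos [ 501.1 -177.3  161.8] jaw 85.0 J6 -1.89 F [0.  0.5 0.2] gap 0.2 xdown [ 0.01   -0.0074 -0.9999]
 shift [ 61.9  -4.7 -10.3] dist 63
  turn 180.0 -> J6 1.23
  turn 0.0 -> J6 -1.91
  turn -180.0 -> J6 -5.05
wrist lid 505.3976135253906 -189.5081787109375 104.42520904541016
 edge 0 151 [81.8 82.8 83.5]
 edge 1 836 [81.8 82.7 83.5]
 edge 2 1057 [81.8 82.8 83.6]
 edge 3 1161 [81.9 83.  83.8]
 edge 4 1000 [82.  82.9 83.8]
 edge 5 804 [81.9 82.8 83.7]
top lid 507.95281982421875 -188.02101135253906 104.15725708007812
 edge 0 129 [82.1 84.5 86.9]
 edge 1 147 [81.7 84.5 87.3]
 edge 2 159 [81.2 84.3 87.2]
 edge 3 12 [82.8 84.4 86.1]
 edge 4 59 [82.2 84.1 87. ]
 edge 5 15 [82.2 85.6 87.1]
```

View pics/w20.png

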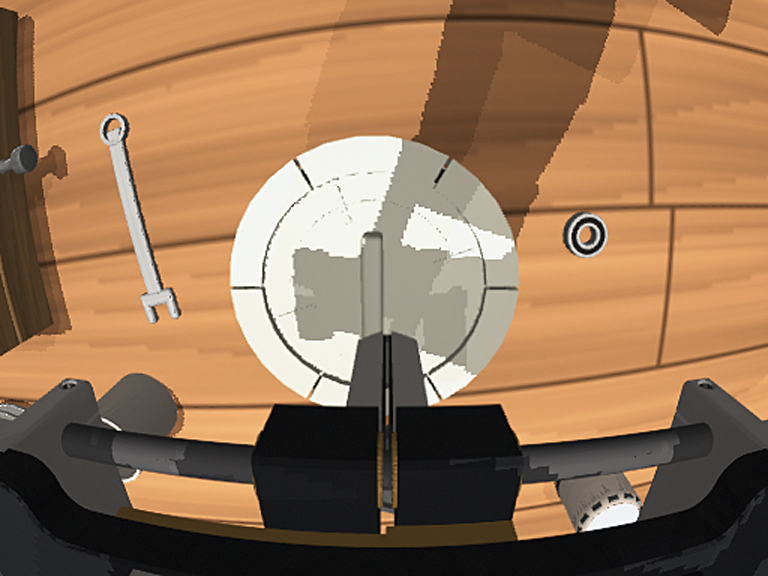

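View pics/s20.png

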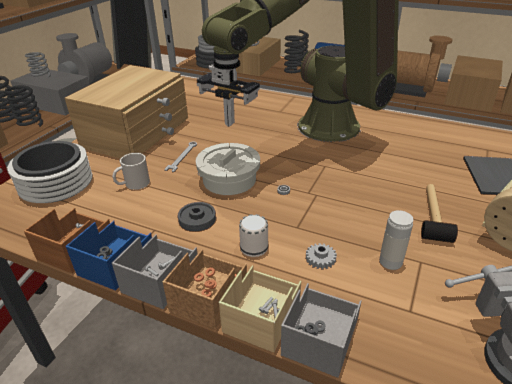

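```bash
python3 -c "
from cell import sign_off,read_state
s=read_state();print(s['clock'],s['wrist_force'],s['qd'].round(3))
print(sign_off())"
```

```text
30.125 [-0.05386171 -0.69878796 -0.6301843 ] [-0.001  0.002  0.002  0.001 -0.     0.002]
the job is handed in; nothing more can be done
None
```

The large bearing is packed in the pail with the lid on and all six edge sections pressed home. I handed the job in at about 30 s of the 72 s allowed.

- **Bearing:** I lowered it until I felt the pail floor (wrist force went from −4.2 to +4.9 N), then opened the fingers. The wrist camera showed it lying flat, with its top about 27–28 mm above the bench (28 expected).
- **Lid:** It touched down at exactly the predicted height. Before pressing, the rim tops measured level at 90.8 mm (91 expected).
- **Edges:** I pressed each section until it stopped hard. The final push was 15–19 N for five sections. edge2 took 24 N, above the advised 10–20 N but below the 40 N limit.
- **Last check:** The wrist camera put all six tops at 82.7–83.0 mm (83 is home). The top camera read 84.1–85.6 mm, with much noisier depth and few points on edge3 and edge5. It had already read about 1–2 mm high earlier.
- **Bystanders:** I did not touch them, and the final pictures show nothing moved. The arm ended well above the lid, touching nothing.

**Position reading disagreed with the cameras:** the reported height of the fingertips was about 40 mm lower than where the cameras showed them. Because of this, my first grasp closed in the air above the bearing without touching anything. From then on I used camera heights and contact forces, and these agreed with each other at every step.

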